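Open the overlapping double doors of the marker cupboard

TASK

Open up the little cupboard so that the wide marker tray inside can come out: first swing open the leaf with the orange cover strip, and only when it is wide open swing open the other leaf, which the strip overlaps. Leave both leaves standing open at about a right angle to the cupboard front, let go, and leave the mug standing where it is.

Things in the scene. Friction and masses are not known exactly. Their poses are not given: they have to be found in the camera images.
- strip_leaf (a joint): Left leaf (robot's view): white frame, clear pane, orange strip at free edge, 15 mm past the middle. 163 x 15 mm, heights 30-212, vertical hinge at outer edge. Wood/clear-top cupboard 340 wide, 170 deep, 220 high, fixed, faces the robot within 15 deg. Value in rad: 0 shut, grows opening, stop 1.8. Ball catch yields to 5-10 N at the handle by 0.1 rad; then under 2 N; stays where left.
- strip_leaf_handle (a point): Grip point, 218 mm high, on an upright round orange bar 14 mm thick, heights 118-240, free all round above 185; centre line 40 mm before the leaf's face. Turns with the leaf: z up, x through the leaf front to back (into the cupboard when shut), y along the leaf to its hinge. The hinge axis is 47.5 mm along +x and 115 mm along +y from here.
- under_leaf (a joint): Right leaf (robot's view), the one opened second: mirror image of the left, no strip, no catch, hinged at its outer right edge. Value in rad: 0 shut, grows swinging out to the robot, stop 1.8. While the left leaf is shut, its orange strip stands 2 mm before this leaf's free edge and bars it. Once free, under 2 N at the handle moves it; stays where left.
- under_leaf_handle (a point): Grip point, 218 mm high, on the right leaf's handle: same bar in black, 102 mm beside the other when both are shut. Turns with the leaf: z up, x through the leaf front to back, y along the leaf away from its hinge. The hinge axis is 47.5 mm along +x and 115 mm along -y from here.
- mug: Blue ceramic mug, 92 mm high, 82 mm across, standing on the counter to one side of the cupboard; origin at the centre of its underside, z up through the mouth, handle at +y. Leave it alone.

How it is judged:
By the outcome, as a careful person would: the job done as asked, in the order asked, and still so for the second after the job is handed in, with the robot touching nothing.
It also fails if it takes over 64 s, if anything falls off the work surface, if the arm or the gripper's body presses on something with over 40 N, if the wrist force passes 120 N, or if a joint passes its speed limit or range.

ROBOT

A 6-joint arm with a two-finger parallel gripper is mounted at the origin on the work surface. World frame = base frame: x ahead of the robot, y to its left, z up, the work surface at z = 0. Lengths are in m, angles in rad, forces in N, time in s.
With the tool pointing down it reaches from about 0.425 to 0.95 m from the base axis. Payload 3.5 kg.
Tool frame: the origin (TCP) lies at the very end of the fingers, on their centre line; the grasp point (between the pads) lies 19 mm behind it (ctrl.grip_point_offset is the distance from the TCP to the grasp point, in m); z points along the fingers, y is the line along which they close (so a half turn about z gives the same grasp; the last joint's range is limited). The gripper opens to 85 mm and grips with 20 to 120 N. Pads are 22 mm wide; open, the fingers measure 114 mm over their backs; the gripper's body (76 mm by 85 mm) begins 54 mm behind the grasp point. The pads swing forward as they close: fully open they stand 13 mm farther back than shut.
Start: joints at [-1.492, 0.286, 1.577, -0, 1.279, -0.15], TCP at [0.153, -0.657, 0.231] pointing down, gripper open.
Joint ranges: [-2.77, 2.77], [-0.9, 2.22], [0.21, 2.48], [-1.53, 4.67], [0.24, 2.81], [-2.84, 2.84]. Speed limits (rad/s): [2.79, 2.79, 3.14, 3.14, 3.14, 3.14].

INTERFACE

Orientations are given as a unit quaternion [x, y, z, w].
In Python, from plant import telemetry, vision, ctrl gives the robot as it stands.
- The arm moves only by the tool arm_command, never from a script. Its argument "series" is one flat list of numbers, 7 for each row, row after row: the shift along the tool's x, y, z in cm, then the turn, a rotation vector about the tool's x, y, z in degrees, then the closure, from 0 (fully open) to 1 (shut). A call has 1 to 10 rows; each row is the pose to reach, as a shift and turn from the pose commanded when the call began, along the tool's axes at that moment; what a row does not reach only later rows make up. A row lasts 1/12 s, in which the tool goes at most 41.7 mm and 7.16 degrees, less where a joint would pass 70% of its speed; a pose out of reach is approached as far as the arm can. A call with a gripper value outside its range is refused whole. The fingers move at their own pace and stop on an object; "force" is the grip in N (left out, the last holds). Time passes only in rows, so rows that repeat a pose let the fingers close. It gives the time, the measured TCP pose, the force, the opening and the grip force at its end, in the units of the state.
- telemetry.get_state(): the state, without advancing time (a new reading comes with each control period).
- vision.read_camera(name): name is "scene" or "side" or "wrist"; returns a dict with "color" (384x512x3 uint8, blue, green, red), "K" (3x3 intrinsics, pixels), "rvec" (rotation vector, rad) and "tvec" (3), from world to camera coordinates, as OpenCV has them; the wrist camera has in their place "T_tool_cam" (4x4, takes a point from camera to tool coordinates, whose origin is the TCP and whose axes are the flange's). Camera axes: x right, y down, z forward; pixel columns grow to the right and rows downward; lengths in m; the calibration is good to about 2 mm. A picture is of the moment at which its call begins: read the wrist's pose just before it. There is no depth.
- ctrl.sign_off(): hands the job in; it is judged then, once.
The state is a dict: "time": time; "qpos": joint angles; "dq": joint speeds; "joint_efforts": joint torques, N m; "eef_pos": TCP position; "tcp_rot": TCP orientation; "contact_force": force on the tool from outside, world axes, zero at the start; "wrist_torque": the same for the moment, N m; "opening": opening from 0.0 (shut) to 1.0 (fully open); "finger_force": force on a finger pad.
Only numpy, scipy, OpenCV 4.12 (cv2) and the standard library are available. Lean on these libraries where they do the work, as an engineer would, in place of code of your own. Each camera call takes 0.05 s, during which the arm holds its last target. There are 200 camera calls.

## Working session

There is one attempt and no reset: what is moved stays moved. The work goes in short steps, Python scripts to look and compute and a tool call to move; the robot and the scene stay as the last step left them, time stands still between calls to the robot, and variables do not carry over. Pictures are saved under pics/ and viewed, at most 10 in all, crops included, and the job is handed in when it is done.

Besides the shell and the picture viewer there is one more tool, called after "Call:" as name(argument=value, ...), one argument or row to a line, values as JSON. arm_command: Moves the arm, as the interface text tells. Its arguments: {"type":"object","properties":{"series":{"type":"array","items":{"type":"number"}},"force":{"type":"number"}},"required":["series"]}

```bash
mkdir -p pics; ls; python3 - <<'E'
from plant import telemetry, vision, ctrl
import cv2
for n in("scene","side"):
    r=vision.read_camera(n); cv2.imwrite(f"pics/{n}0.png",cv2.resize(r["color"],(800,600),interpolation=cv2.INTER_CUBIC)); print(n,r["K"],r["rvec"],r["tvec"])
s=telemetry.get_state(); print(s, ctrl.grip_point_offset)
E
```

```text
pics
scene [[388.29322308   0.         253.77526425]
 [  0.         388.29322308 188.47790517]
 [  0.           0.           1.        ]] [ 2.46698544  0.18543222 -0.07009056] [-0.60827081  0.02977299  1.48097465]
side [[455.53009733   0.         259.47534768]
 [  0.         455.53009733 191.40997894]
 [  0.           0.           1.        ]] [ 0.69343535 -2.70916284  1.0348224 ] [0.54649486 0.31804395 1.49827242]
{'time': 0.1, 'qpos': array([-1.49199246e+00,  2.87092293e-01,  1.57801378e+00,  9.26780251e-06,
        1.27860440e+00, -1.50003726e-01]), 'dq': array([ 0.0010307 , -0.00220163, -0.00416802, -0.0001597 ,  0.00131353,
       -0.0006092 ]), 'joint_efforts': array([ 1.33353122e-03, -4.07297230e+01, -2.93698686e+01, -1.10156141e-04,
        3.42768370e-03,  6.73292488e-08]), 'eef_pos': array([ 0.15308288, -0.65680967,  0.23008446]), 'tcp_rot': array([ 9.93462616e-01,  1.14153010e-01,  4.21223570e-05, -1.05807932e-03]), 'contact_force': array([-0.00817526,  0.10501166,  0.14759485]), 'wrist_torque': array([-0.00862943, -0.03267221, -0.02236502]), 'finger_force': 0.0, 'opening': 1.0003749327299256} 0.0187
```

View pics/scene0.png

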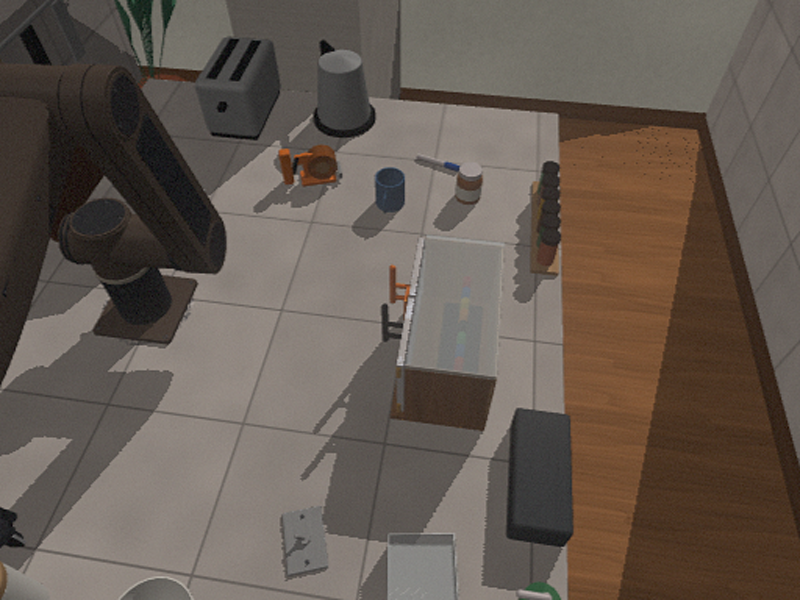

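View pics/side0.png

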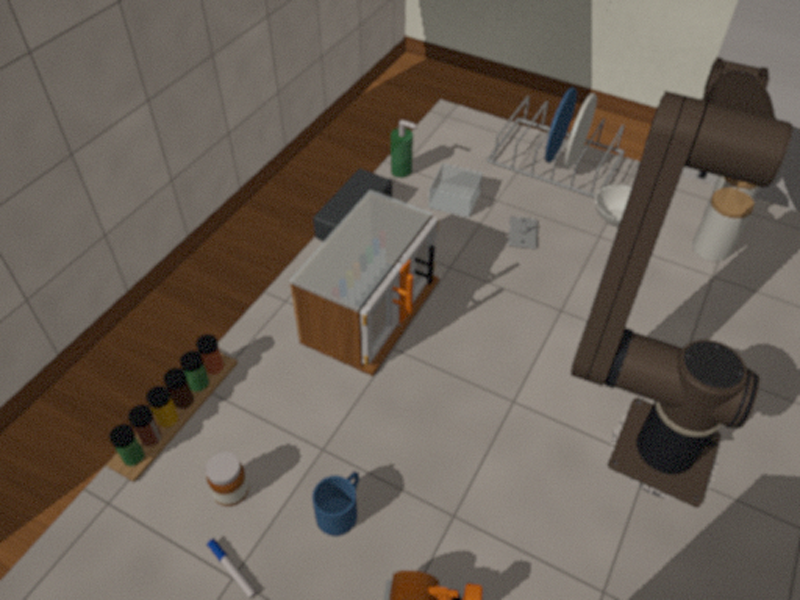

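The scene picture shows the cupboard's top corners at (425,237), (503,241), (495,378), (405,367) and the handle tops at (392,267) and (384,307). In the side view the corners are at (436,215), (374,194), (293,284), (363,312) and the handle tops at (406,265) and (432,247). The mug stands left of the cupboard, at about (390,190) in the scene view.

```bash
cat > h.py <<'E'
from plant import telemetry, vision, ctrl
import numpy as np, cv2
from scipy.optimize import least_squares
from scipy.spatial.transform import Rotation as R
def to_tool(p):
    "world point -> shift in cm in current tool axes"
    s=telemetry.get_state(); return R.from_quat(s["tcp_rot"]).inv().apply(np.array(p)-s["eef_pos"])*100
E
python3 - <<'E'
from h import *
k=512/800
# local: x into cupboard, y left, origin at front middle
pts={"FL":(0,.17,.22),"FR":(0,-.17,.22),"BL":(.17,.17,.22),"BR":(.17,-.17,.22),"O":(-1,.051,.24),"K":(-1,-.051,.24)}
ob={"scene":{"FL":(425,237),"BL":(503,241),"BR":(495,378),"FR":(405,367),"O":(392,267),"K":(384,307)},
"side":{"FR":(436,215),"BR":(374,194),"BL":(293,284),"FL":(363,312),"O":(406,265),"K":(432,247)}}
cam={n:vision.read_camera(n) for n in ob}
def W(p,q):
    P=np.array(p,float)
    if P[0]==-1:P[0]=-q[3]
    return R.from_euler('z',q[2]).apply(P)+[q[0],q[1],0]
def res(q):
    o=[]
    for n in ob:
        c=cam[n]; w=np.array([W(pts[m],q) for m in ob[n]])
        u=cv2.projectPoints(w,c["rvec"],c["tvec"],c["K"],None)[0][:,0]
        o.append(u-np.array(list(ob[n].values()))*k)
    return np.concatenate(o).ravel()
f=least_squares(res,[.7,-.1,0,.05],loss='soft_l1'); q=f.x
print(q,np.degrees(q[2])); print(res(q).reshape(-1,2).round(1))
for m in "OK": print(m,W(pts[m],q))
# mug rim centre
def ray(n,uv):
    c=cam[n];Rm=cv2.Rodrigues(c["rvec"])[0];d=Rm.T@np.linalg.inv(c["K"])@[uv[0]*k,uv[1]*k,1];o=-Rm.T@c["tvec"].ravel();return o,d
for n,uv in(("scene",(390,178)),("side",(335,492))):
    o,d=ray(n,uv);print("mug",o+d*(.092-o[2])/d[2])
E
```

```text
[ 0.65683952 -0.03932217  0.00966021  0.04943844] 0.5534894984217311
[[-1.2 -1.9]
 [-1.   0.5]
 [-0.1 -0.4]
 [-1.9 -0.5]
 [ 0.5 -0.4]
 [ 0.8 -0.8]
 [-0.3 -2.5]
 [-1.3 -3.6]
 [-0.2 -3.2]
 [-0.5 -2.5]
 [ 3.   5. ]
 [ 0.1 -2.4]]
O [0.60691072 0.01119788 0.24      ]
K [ 0.60789604 -0.09079736  0.24      ]
mug [0.52960141 0.44778627 0.092     ]
mug [0.52819988 0.4510945  0.092     ]
```

```bash
python3 - <<'E'
from h import *
a=vision.read_camera("scene")["color"][145:275,235:335]; b=vision.read_camera("side")["color"][110:240,180:290]
f=lambda i:cv2.resize(i,None,fx=3.7,fy=3.7,interpolation=cv2.INTER_CUBIC)
cv2.imwrite("pics/crop.png",np.hstack([f(a),f(b)])); print(f(a).shape)
E
```

```text
(481, 370, 3)
```

View pics/crop.png

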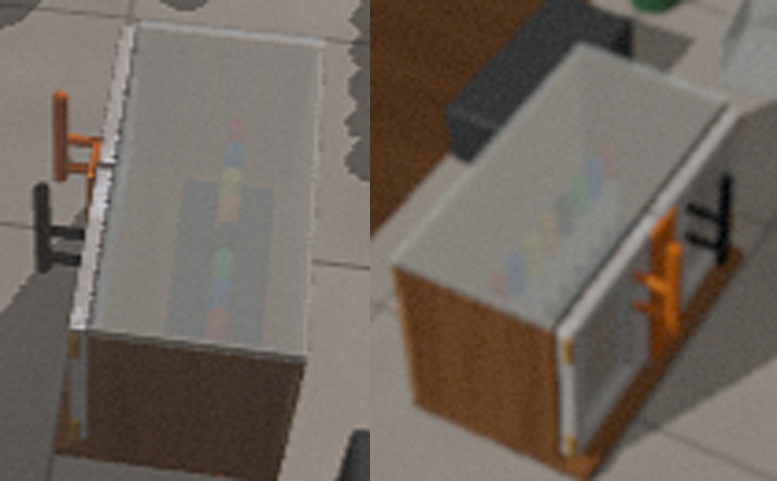

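The enlarged crop gives, on the scene side, clear-top corners at (138,24), (321,42), (303,357), (88,330) and bar tops at (60,94) and (41,187). On the side view the corners are at (583,44), (727,103), (392,264), (556,325) and the bar tops at (673,246) and (726,178). My earlier orange reading in the side view was the strip, not the bar.

```bash
python3 - <<'E'
from h import *
pts={"FL":(0,.17,.22),"FR":(0,-.17,.22),"BL":(.17,.17,.22),"BR":(.17,-.17,.22),"O":(-1,.051,.24),"K":(-1,-.051,.24)}
s=lambda u,v:(u/3.7+234.6,v/3.7+144.6); d=lambda u,v:((u-370)/3.7+179.6,v/3.7+109.6)
ob={"scene":{"FL":s(134,24),"BL":s(321,42),"BR":s(303,357),"FR":s(80,330),"O":s(60,94),"K":s(41,187)},
"side":{"FR":d(727,103),"BR":d(583,44),"BL":d(392,264),"FL":d(558,327),"O":d(673,246),"K":d(726,178)}}
cam={n:vision.read_camera(n) for n in ob}
def W(p,q):
    P=np.array(p,float)
    if P[0]==-1:P[0]=-q[3]
    return R.from_euler('z',q[2]).apply(P)+[q[0],q[1],0]
def res(q):
    o=[]
    for n in ob:
        c=cam[n]; w=np.array([W(pts[m],q) for m in ob[n]])
        u=cv2.projectPoints(w,c["rvec"],c["tvec"],c["K"],None)[0][:,0]
        o.append(u-np.array(list(ob[n].values())))
    return np.concatenate(o).ravel()
f=least_squares(res,[.7,-.1,0,.05],loss='soft_l1'); q=f.x
print(q,np.degrees(q[2])); print(res(q).reshape(-1,2).round(1))
for m in "OK": print(m,W(pts[m],q), to_tool(W(pts[m],q)))
E
```

```text
[ 0.65731088 -0.0349468   0.00363906  0.05145676] 0.20850266689446628
[[ 0.6 -2.2]
 [ 0.1 -1.9]
 [ 0.1 -0.6]
 [ 1.1 -0.7]
 [ 0.4 -0.6]
 [ 0.5 -0.8]
 [ 2.2 -1.6]
 [ 0.6 -0.4]
 [ 0.8 -1.9]
 [ 0.3 -0.1]
 [ 1.  -0.4]
 [ 0.7 -1. ]]
O [0.60566887 0.01586561 0.24      ] [ 59.34716311 -55.29723375  -0.86589488]
K [ 0.60604005 -0.08613371  0.24      ] [ 57.06943523 -45.35480213  -0.86892707]
```

Call:
arm_command(
  series=[0,0,-4,0,0,0,0,0,0,-7,0,0,0,0,40,-40,-7,0,0,13,0,40,-40,-7,0,0,13,0,40,-40,-7,0,0,13,0,40,-40,-7,0,0,13,0,40,-40,-7,0,0,13,0,40,-40,-7,0,0,13,0,40,-40,-7,0,0,13,0,40,-40,-7,0,0,13,0],
)

```text
time: 1.23
eef_pos: [0.3298, -0.3725, 0.3016]
tcp_rot: [1.0, 0.001, 0.0, 0.0]
contact_force: [1.1, -0.5, 0.7]
opening: 0.999
finger_force: 0.0
```

```bash
python3 - <<'E'
from h import *
s=telemetry.get_state();print(s["time"],s["eef_pos"],R.from_quat(s["tcp_rot"]).as_matrix().round(3),to_tool([.56,.016,.30]))
E
```

```text
1.2333 [ 0.3298382  -0.37254284  0.30159402] [[ 1.     0.001  0.001]
 [ 0.001 -1.    -0.001]
 [ 0.001  0.001 -1.   ]] [ 23.0684524  -38.82332163   0.14669547]
```

Call:
arm_command(
  series=[6,-10,0,0,0,0,0,22,-38,0,0,0,0,0,22,-38,0,0,0,0,0,22,-38,0,0,0,0,0,22,-38,0,0,0,0,0,22,-38,0,0,0,0,0,22,-38,0,0,0,0,0,22,-38,0,0,0,0,0,22,-38,0,0,0,0,0,22,-38,0,0,0,0,0],
)

```text
time: 2.07
eef_pos: [0.538, -0.0112, 0.3017]
tcp_rot: [1.0, 0.001, 0.001, 0.0]
contact_force: [0.5, -0.4, 0.8]
opening: 0.999
finger_force: 0.0
```

Call:
arm_command(
  series=[0,0,0,0,0,0,0,0,0,0,0,0,0,0,0,0,0,0,0,0,0],
)

```text
time: 2.32
eef_pos: [0.5372, -0.0134, 0.3012]
tcp_rot: [1.0, 0.001, -0.0, 0.0]
contact_force: [1.3, -0.1, 0.5]
opening: 0.996
finger_force: 0.0
```

```bash
python3 - <<'E'
from h import *
s=telemetry.get_state();print(s["time"],s["eef_pos"],s["tcp_rot"])
r=vision.read_camera("wrist"); print(r["K"],r["T_tool_cam"]); cv2.imwrite("pics/w1.png",cv2.resize(r["color"],(800,600),interpolation=cv2.INTER_CUBIC))
E
```

```text
2.3167 [ 0.5371828  -0.01335044  0.301218  ] [ 9.99999042e-01  1.34996706e-03 -2.13471552e-04  2.17930986e-04]
[[290.98577836   0.         261.73531461]
 [  0.         290.98577836 191.83653553]
 [  0.           0.           1.        ]] [[-2.67022598e-04 -9.65852764e-01 -2.59091425e-01  6.55724888e-02]
 [ 9.99999863e-01 -1.41259923e-04 -5.04016198e-04 -7.01549116e-04]
 [ 4.50206203e-04 -2.59091524e-01  9.65852670e-01 -1.42443675e-01]
 [ 0.00000000e+00  0.00000000e+00  0.00000000e+00  1.00000000e+00]]
```

View pics/w1.png

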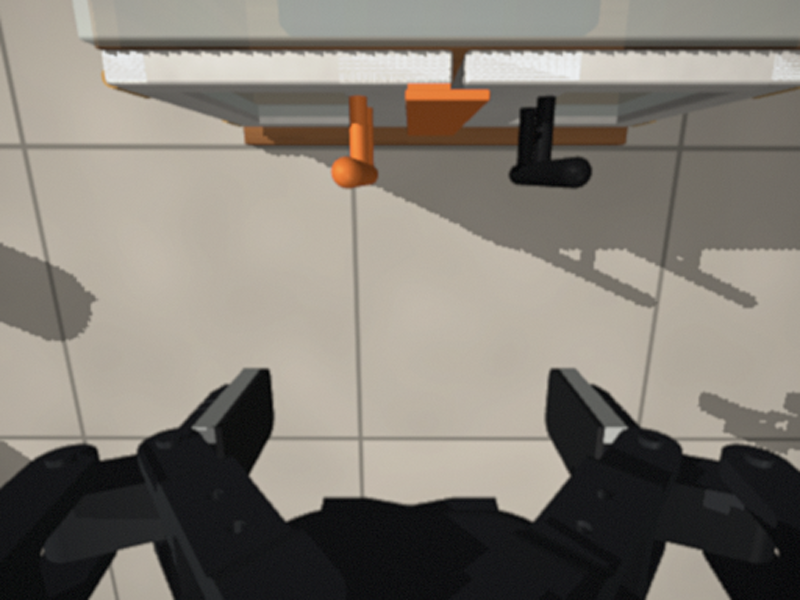

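The wrist view shows the orange bar's top at (347,173) and the black bar's top at (575,172). The leaf fronts run level across the picture.

```bash
cat >> h.py <<'E'
def wpt(r,s,u,v,z):
    T=np.eye(4);T[:3,:3]=R.from_quat(s["tcp_rot"]).as_matrix();T[:3,3]=s["eef_pos"];T=T@r["T_tool_cam"]
    d=T[:3,:3]@np.linalg.inv(r["K"])@[u*.64,v*.64,1];o=T[:3,3];return o+d*(z-o[2])/d[2]
E
python3 - <<'E'
from h import *
s=telemetry.get_state();r=vision.read_camera("wrist")
for u,v in((347,173),(575,172)):
    p=wpt(r,s,u,v,.24);print(p,to_tool([*p[:2],.30]))
print(wpt(r,s,103,83,.212),wpt(r,s,800,83,.212))
E
```

```text
[0.60452933 0.0135738  0.24      ] [ 6.75806713 -2.79790236  0.13343466]
[ 0.60504725 -0.08478136  0.24      ] [6.80646152 7.03763054 0.13643922]
[0.64522709 0.12999347 0.212     ] [ 0.64556446 -0.19602504  0.212     ]
```

Call:
arm_command(
  series=[3.4,-1.4,0,0,0,0,0,6.8,-2.9,0,0,0,0,0,6.8,-2.9,0,0,0,0,0,6.8,-2.9,3,0,0,0,0,6.8,-2.9,6,0,0,0,0,6.8,-2.9,9,0,0,0,0,6.8,-2.9,10.2,0,0,0,0,6.8,-2.9,10.2,0,0,0,0,6.8,-2.9,10.2,0,0,0,0.5,6.8,-2.9,10.2,0,0,0,0.6],
  force=60,
)

```text
time: 3.25
eef_pos: [0.6065, 0.0149, 0.202]
tcp_rot: [1.0, 0.0, 0.002, 0.0]
contact_force: [-0.2, 0.2, -0.2]
opening: 0.75
finger_force: 0.0
```

Call:
arm_command(
  series=[0,0,0,0,0,0,0.8,0,0,0,0,0,0,0.8,0,0,0,0,0,0,1,0,0,0,0,0,0,1,0,0,0,0,0,0,1,0,0,0,0,0,0,1,0,0,0,0,0,0,1,0,0,0,0,0,0,1],
)

```text
time: 3.92
eef_pos: [0.6057, 0.0148, 0.2006]
tcp_rot: [1.0, 0.001, 0.001, 0.001]
contact_force: [-2.6, -3.7, 5.7]
opening: 0.144
finger_force: 58.6
```

```bash
python3 - <<'E'
from h import *
s=telemetry.get_state();print(s)
r=vision.read_camera("wrist");cv2.imwrite("pics/w2.png",r["color"])
E
```

```text
{'time': 3.9167, 'qpos': array([-0.14211698,  0.16184889,  1.78151437, -0.0018721 ,  1.19667122,
        1.42740754]), 'dq': array([-3.01008672e-05,  1.14833722e-03, -2.24917546e-04,  1.04145801e-03,
       -1.52370675e-03, -8.29587557e-04]), 'joint_efforts': array([ 2.51038201e+00, -3.15537751e+01, -2.61848402e+01,  9.66318883e-01,
       -3.58934691e-01, -1.40289398e-03]), 'eef_pos': array([0.60570678, 0.01482327, 0.2006301 ]), 'tcp_rot': array([9.99998839e-01, 9.77312356e-04, 6.47163831e-04, 9.73542870e-04]), 'contact_force': array([-2.57030827, -3.66861846,  5.7202998 ]), 'wrist_torque': array([-0.64898322,  0.41237014,  0.04534295]), 'finger_force': 58.60826790332794, 'opening': 0.14402922537641372}
```

View pics/w2.png

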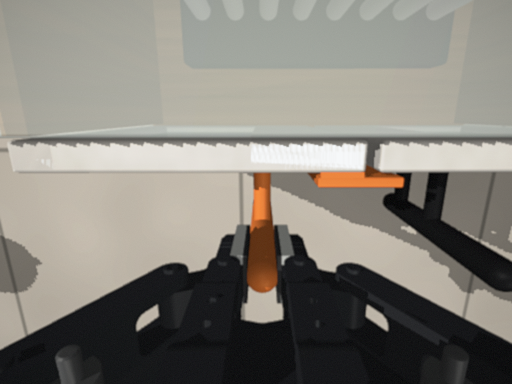

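The bar is held. I'll compute the opening arc, turning the tool only part way because of the joint 6 range.

```bash
cat >> h.py <<'E'
def arc(side,angs,turns):
    "side +1 left leaf, -1 right; rows relative to the first pose, in its tool axes; turn about tool z"
    r=np.array([-.0475,-.115*side]); M=lambda d:R.from_euler('z',-side*d,degrees=True).as_matrix()[:2,:2]
    w0=M(angs[0])@r
    for a,t in zip(angs[1:],turns[1:]):
        d=(M(a)@r-w0)*100; th=-side*turns[0]   # tool x heading in world
        d=R.from_euler('z',-th,degrees=True).as_matrix()[:2,:2]@d
        print(a,np.round([d[0],-d[1],side*(t-turns[0])],2))
E
python3 - <<'E'
from h import *
arc(1,[0,2,4,7,11,16,22,28,34,40,46],[0,0,0,2,4,6,9,12,15,18,21])
arc(1,[46,51,56,61,66,71,76,81,86,91],[21,23,25,27,29,31,33,35,37,39])
arc(-1,[0,3,7,12,17,22,27,32,37,42,47],[0,3,7,12,17,22,27,32,37,42,47])
arc(-1,[47,52,57,62,67,72,77,82,87,91],[47,52,57,62,67,72,77,82,87,91])
E
```

```text
2 [-0.4  -0.17  0.  ]
4 [-0.79 -0.36  0.  ]
7 [-1.37 -0.66  2.  ]
11 [-2.11 -1.12  4.  ]
16 [-2.99 -1.75  6.  ]
22 [-3.96 -2.62  9.  ]
28 [-4.84 -3.58 12.  ]
34 [-5.62 -4.62 15.  ]
40 [-6.28 -5.74 18.  ]
46 [-6.82 -6.93 21.  ]
51 [-0.7  -0.83  2.  ]
56 [-1.32 -1.72  4.  ]
61 [-1.87 -2.66  6.  ]
66 [-2.33 -3.64  8.  ]
71 [-2.7  -4.66 10.  ]
76 [-2.98 -5.71 12.  ]
81 [-3.17 -6.78 14.  ]
86 [-3.26 -7.86 16.  ]
91 [-3.27 -8.95 18.  ]
3 [-0.6   0.26 -3.  ]
7 [-1.37  0.66 -7.  ]
12 [ -2.29   1.24 -12.  ]
17 [ -3.15   1.89 -17.  ]
22 [ -3.96   2.62 -22.  ]
27 [ -4.7    3.41 -27.  ]
32 [ -5.37   4.26 -32.  ]
37 [ -5.96   5.17 -37.  ]
42 [ -6.47   6.13 -42.  ]
47 [ -6.9    7.13 -47.  ]
52 [-0.98  0.46 -5.  ]
57 [ -1.92   1.   -10.  ]
62 [ -2.81   1.62 -15.  ]
67 [ -3.65   2.32 -20.  ]
72 [ -4.42   3.08 -25.  ]
77 [ -5.11   3.92 -30.  ]
82 [ -5.74   4.8  -35.  ]
87 [ -6.28   5.74 -40.  ]
91 [ -6.66   6.53 -44.  ]
```

Call:
arm_command(
  series=[-0.4,-0.2,0,0,0,0,1,-0.8,-0.4,0,0,0,0,1,-1.4,-0.7,0,0,0,2,1,-2.1,-1.1,0,0,0,4,1,-3.0,-1.75,0,0,0,6,1,-3.95,-2.6,0,0,0,9,1,-4.85,-3.6,0,0,0,12,1,-5.6,-4.6,0,0,0,15,1,-6.3,-5.75,0,0,0,18,1,-6.8,-6.9,0,0,0,21,1],
  force=60,
)

```text
time: 4.8
eef_pos: [0.5353, 0.0834, 0.2006]
tcp_rot: [0.983, -0.183, -0.002, 0.002]
contact_force: [-6.5, -9.0, 9.2]
opening: 0.141
finger_force: 59.9
```

Call:
arm_command(
  series=[-0.7,-0.8,0,0,0,2,1,-1.3,-1.7,0,0,0,4,1,-1.9,-2.7,0,0,0,6,1,-2.3,-3.6,0,0,0,8,1,-2.7,-4.7,0,0,0,10,1,-3.0,-5.7,0,0,0,12,1,-3.2,-6.8,0,0,0,14,1,-3.3,-7.9,0,0,0,16,1,-3.3,-9.0,0,0,0,18,1,-3.3,-9.0,0,0,0,18,1],
  force=40,
)

```text
time: 5.63
eef_pos: [0.536, 0.1845, 0.2004]
tcp_rot: [0.943, -0.333, -0.004, -0.002]
contact_force: [-9.5, 5.4, 10.0]
opening: 0.145
finger_force: 60.2
```

```bash
python3 - <<'E'
from h import *
s=telemetry.get_state();print(s["eef_pos"],s["contact_force"],s["opening"],s["qpos"])
a=vision.read_camera("scene")["color"][120:290,180:340]; b=vision.read_camera("side")["color"][90:260,160:320]
cv2.imwrite("pics/c2.png",cv2.resize(np.hstack([a,b]),None,fx=2.5,fy=2.5,interpolation=cv2.INTER_CUBIC))
E
```

```text
[0.5359548  0.18453649 0.20041079] [-9.46387668  5.36086068  9.97166051] 0.14481229248684113 [0.14930542 0.07942596 1.87274681 0.00801818 1.19507479 2.39632654]
```

View pics/c2.png

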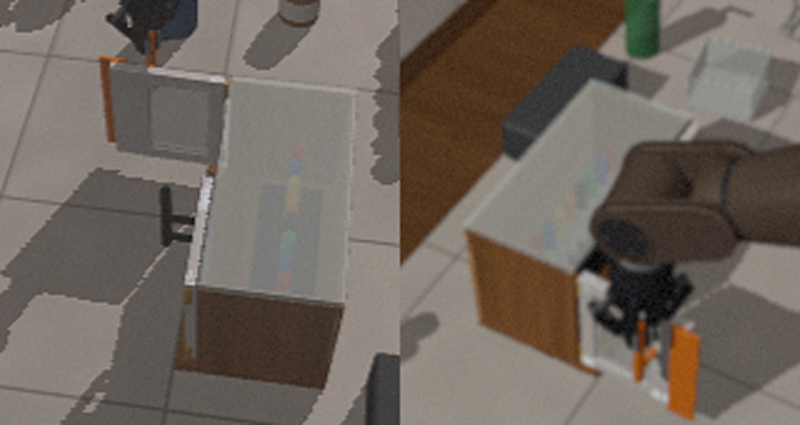

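The left leaf stands at about 90° (the arc gives about 92°), and the mug is clear. Now I'll release and rise.

Call:
arm_command(
  series=[0,0,0,0,0,0,0.7,0,0,0,0,0,0,0.65,0,0,0,0,0,0,0.65,0,0,0,0,0,0,0.65,0,0,-2,0,0,0,0.65,0,0,-5,0,0,0,0.65,0,0,-8,0,0,0,0.65,0,0,-10,0,0,0,0.65,0,0,-10,0,0,-7,0.4,0,0,-10,0,0,-7,0],
)

```text
time: 6.57
eef_pos: [0.5394, 0.1804, 0.3013]
tcp_rot: [0.962, -0.274, 0.002, -0.001]
contact_force: [-0.3, -0.1, -0.1]
opening: 0.617
finger_force: 0.0
```

```bash
python3 - <<'E'
from h import *
s=telemetry.get_state();print(s["eef_pos"],s["contact_force"],R.from_quat(s["tcp_rot"]).as_matrix()[:,0],to_tool([.6055,-.0865,.30]))
E
```

```text
[0.53938135 0.18038704 0.30134287] [-0.31199711 -0.05073422 -0.07332834] [ 0.84995572 -0.52684612  0.00290474] [19.68024251 19.2013188   0.13824048]
```

Call:
arm_command(
  series=[4,4,0,0,0,-6,0,8,8,0,0,0,-12,0,12,12,0,0,0,-18,0,16,15.5,0,0,0,-24,0,19.7,19.2,0,0,0,-31.8,0,19.7,19.2,0,0,0,-31.8,0,19.7,19.2,0,0,0,-31.8,0,19.7,19.2,0,0,0,-31.8,0,19.7,19.2,0,0,0,-31.8,0,19.7,19.2,0,0,0,-31.8,0],
)

```text
time: 7.4
eef_pos: [0.6037, -0.0862, 0.2979]
tcp_rot: [1.0, -0.002, -0.001, -0.001]
contact_force: [0.3, 0.2, 0.2]
opening: 1.002
finger_force: 0.0
```

```bash
python3 - <<'E'
from h import *
s=telemetry.get_state();print(s["eef_pos"],R.from_quat(s["tcp_rot"]).as_matrix()[:,0],to_tool([.6055,-.0865,.20]))
r=vision.read_camera("wrist");cv2.imwrite("pics/w3.png",cv2.resize(r["color"],(800,600)))
E
```

```text
[ 0.60369515 -0.08617484  0.29794504] [ 0.99999177 -0.00338341 -0.00223877] [0.20252132 0.04560731 9.79402049]
```

View pics/w3.png

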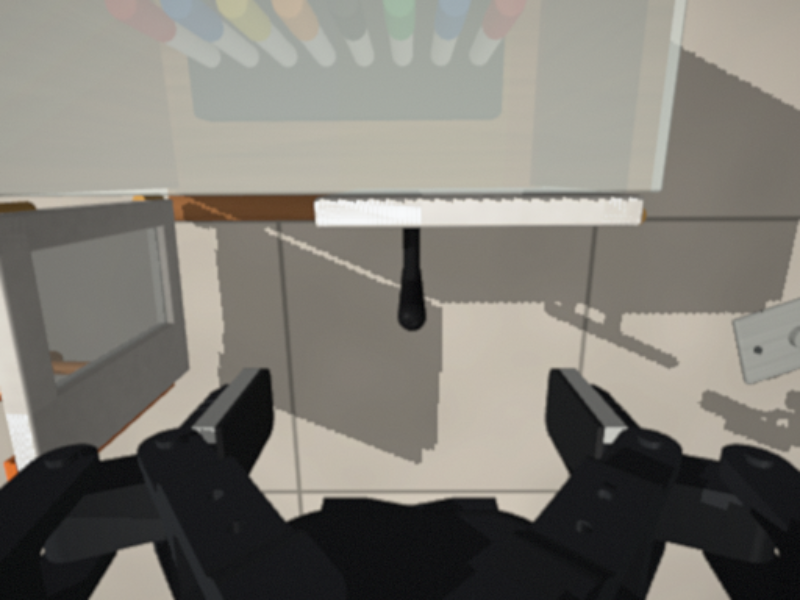

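The black bar's top, at (412,315), is centred between the fingers, and the left leaf stands open at the left of the picture. I'll descend and grip.

Call:
arm_command(
  series=[0.2,0,3,0,0,0,0,0.2,0,6,0,0,0,0,0.2,0,9,0,0,0,0,0.2,0,9.8,0,0,0,0.2,0.2,0,9.8,0,0,0,0.5,0.2,0,9.8,0,0,0,0.8,0.2,0,9.8,0,0,0,1,0.2,0,9.8,0,0,0,1,0.2,0,9.8,0,0,0,1,0.2,0,9.8,0,0,0,1],
  force=50,
)

```text
time: 8.28
eef_pos: [0.6074, -0.0872, 0.204]
tcp_rot: [1.0, -0.001, 0.002, 0.001]
contact_force: [0.0, -0.6, 5.0]
opening: 0.143
finger_force: 48.8
```

Call:
arm_command(
  series=[0,0,0,0,0,0,1,0,0,0,0,0,0,1,0,0,0,0,0,0,1],
)

```text
time: 8.53
eef_pos: [0.6074, -0.0872, 0.2039]
tcp_rot: [1.0, -0.001, 0.002, 0.001]
contact_force: [-1.0, 0.9, 6.3]
opening: 0.144
finger_force: 48.9
```

Call:
arm_command(
  series=[-0.6,0.25,0,0,0,-3,1,-1.4,0.65,0,0,0,-7,1,-2.3,1.25,0,0,0,-12,1,-3.15,1.9,0,0,0,-17,1,-3.95,2.6,0,0,0,-22,1,-4.7,3.4,0,0,0,-27,1,-5.4,4.25,0,0,0,-32,1,-5.95,5.2,0,0,0,-37,1,-6.5,6.15,0,0,0,-42,1,-6.9,7.15,0,0,0,-47,1],
)

```text
time: 9.37
eef_pos: [0.5375, -0.1583, 0.2039]
tcp_rot: [0.916, 0.4, 0.001, 0.0]
contact_force: [-0.8, 2.6, 6.6]
opening: 0.149
finger_force: 49.1
```

Call:
arm_command(
  series=[-1.0,0.45,0,0,0,-5,1,-1.9,1.0,0,0,0,-10,1,-2.8,1.6,0,0,0,-15,1,-3.65,2.3,0,0,0,-20,1,-4.4,3.1,0,0,0,-25,1,-5.1,3.9,0,0,0,-30,1,-5.75,4.8,0,0,0,-35,1,-6.3,5.75,0,0,0,-40,1,-6.65,6.5,0,0,0,-44,1,-6.65,6.5,0,0,0,-44,1],
)

```text
time: 10.2
eef_pos: [0.5404, -0.2527, 0.2039]
tcp_rot: [0.701, 0.713, 0.0, 0.002]
contact_force: [-1.3, 1.4, 6.7]
opening: 0.149
finger_force: 49.2
```

Call:
arm_command(
  series=[0,0,0,0,0,0,0.7,0,0,0,0,0,0,0.65,0,0,0,0,0,0,0.65,0,0,0,0,0,0,0.65,0,0,-2,0,0,0,0.65,0,0,-5,0,0,0,0.65,0,0,-8,0,0,0,0.65,0,0,-11,0,0,0,0.65,0,0,-13,0,0,0,0.65,0,0,-13,0,0,0,0.65],
)

```text
time: 11.03
eef_pos: [0.5408, -0.2519, 0.3377]
tcp_rot: [0.701, 0.713, 0.001, 0.005]
contact_force: [0.1, 0.3, -0.1]
opening: 0.348
finger_force: 0.0
```

```bash
python3 - <<'E'
from h import *
s=telemetry.get_state();print(s["eef_pos"],s["contact_force"],s["opening"])
a=vision.read_camera("scene")["color"][90:290,180:340]; b=vision.read_camera("side")["color"][90:290,160:320]
cv2.imwrite("pics/c3.png",cv2.resize(np.hstack([a,b]),None,fx=2.5,fy=2.5,interpolation=cv2.INTER_CUBIC))
E
```

```text
[ 0.54080438 -0.25192638  0.33772484] [ 0.096781    0.31615512 -0.07643304] 0.3480624570958447
```

View pics/c3.png

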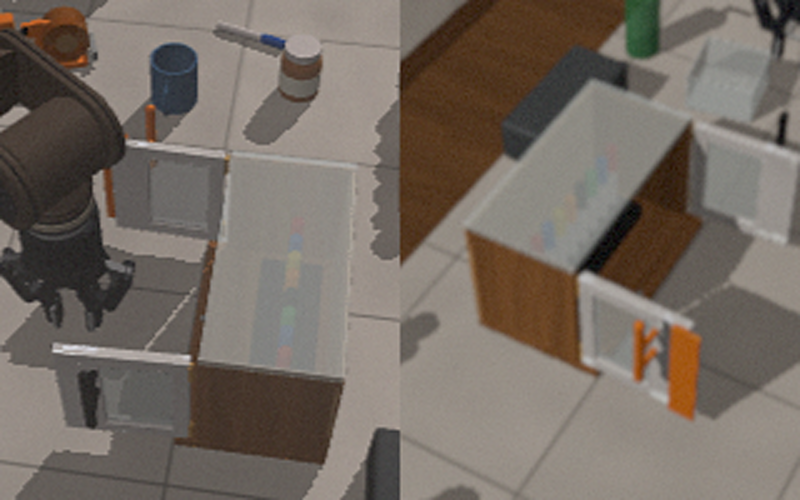

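Both leaves stand open at about 90°, the mug is where it was, and the gripper is clear at z = 0.34.

```bash
python3 -c "
from plant import ctrl; print(ctrl.sign_off())"
```

```text
the job is handed in; nothing more can be done
None
```

I opened the left leaf with the orange strip first and then the right one. Both now stand at about 90° with the gripper clear and the mug untouched, and I handed the job in at about 11 s of the 64 s allowed.

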